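# Hang the bottle opener back in its notch between the turner and the tea strainer

### The arm

A 6-joint arm with a two-finger parallel gripper is mounted at the origin on the work surface. World frame = base frame: x ahead of the robot, y to its left, z up, the work surface at z = 0. Lengths are in mm, angles in rad, forces in N, time in s.
With the tool pointing down it reaches from about 400 to 925 mm from the base axis. Payload 12.5 kg.
Tool frame: the origin (TCP) lies between the finger pads; the fingertips stand ctrl.tcp_to_tips ahead of it and the grasp point (between the pads) lies 6 mm ahead of it (ctrl.tcp_to_tips is the distance from the TCP to the fingertips, in mm); z points along the fingers, x is the direction in which the jaws open and shut, and the axes are right-handed (so a half turn about z gives the same grasp; the last joint's range is limited). The gripper opens to 95 mm and grips with 3 to 60 N. Pads are 20 mm wide; open, the fingers measure 119 mm over their backs; the gripper's body (75 mm by 180 mm) begins 59 mm behind the grasp point.
Start: joints at [1.018, 0.491, 1.559, -0, 1.092, -0.106], TCP at [270.037, 563.67, 239.661] pointing down, gripper open.
Joint ranges: [-3.1, 3.1], [-0.84, 2.19], [0.05, 2.79], [-1.13, 4.28], [0.06, 2.93], [-2.69, 2.69]. Speed limits (rad/s): [2.22, 2.22, 2.79, 3.14, 3.14, 3.14].

### API

Orientations are given as a unit quaternion [w, x, y, z].
In Python, from workcell import readout, eyes, ctrl gives the robot as it stands. The module is installed in compiled form; this text tells all that it offers.
- The arm moves only by the shell command python3 -m crank 'ROWS'. ROWS is JSON, one flat list of numbers, 7 for each row, row after row: the shift along the tool's x, y, z in cm, then the turn, a rotation vector about the tool's x, y, z in rad, then the closure, from 0 (fully open) to 1 (shut). A call has exactly 5 rows; each row shifts and turns the commanded pose from where the row before left it, along the tool's axes as they then stand; what a row does not reach is not made up. A row lasts 1/10 s, in which the tool goes at most 50 mm and 8.59 degrees, less where a joint would pass 70% of its speed; a pose out of reach is approached as far as the arm can. A call is refused whole if a number of a shift passes 5 or a number of a turn 0.15, either way. A call with a gripper value outside its range is refused whole. The fingers move at their own pace and stop on an object; the grip force is fixed at half the most. Time passes only in rows, so rows that do not move let the fingers close, or fill a call up. It gives the time, the measured TCP pose, the force and the opening at its end, in the units of the state.
- readout.get_obs(): the state, without advancing time (a new reading comes with each control period).
- eyes.read_camera(name): name is "scene" or "top" or "wrist"; returns a dict with "pixels" (420x560x3 uint8, red, green, blue), "mtx" (3x3 intrinsics, pixels), "k1" (the pictures are not rectified: a ray, as slopes to the right and down, at radius r is drawn at 1 + k1 r^2 times it, then the intrinsics apply), "eye" and "orientation" of the camera in the world. Camera axes: x right, y down, z forward; pixel columns grow to the right and rows downward; lengths in mm; the calibration is good to about 2 mm. A picture is of the moment at which its call begins. There is no depth.
- ctrl.sign_off(): hands the job in, once; it reports no verdict.
The state is a dict: "time": time; "joint_positions": joint angles; "qd": joint speeds; "effort": joint torques, N m; "tool_pos": TCP position; "tcp_rot": TCP orientation; "force": force on the tool from outside, world axes, zero at the start; "wrist_torque": the same for the moment, N m; "opening": opening from 0.0 (shut) to 1.0 (fully open).
Only numpy, scipy, OpenCV 4.12 (cv2) and the standard library are available. Lean on these libraries where they do the work, as an engineer would, in place of code of your own. Each camera call takes 0.05 s, during which the arm holds its last target.

### The job

Take the bottle opener out of the wooden block and hang it by its hook on the rail between the turner and the tea strainer, lowering it through the gap without shoving or unhooking those two. Its place is the notch in the orange-topped sprung saddle, whose exact spot you must find by feel: slide the hook gently along the saddle until it drops in, never pressing hard, then let go and leave it hanging still in the notch. Leave the other things on the sill alone.

Things in the scene. Friction and masses are not known exactly. Their poses are not given: they have to be found in the camera images.
- opener_grip (a point): Centre of the opener's red plastic grip, an upright block 10 (x) x 18 (y) x 46 (z) mm: grip it from above across its x faces. The opener stands upright in the block, z up, about 110 g; its lower end is 132 mm below this point. Its flat steel body, 26 mm wide (y), 6 mm thick, is centred 10 mm to -x of this point, from 44 to 132 mm below it (10 mm wide neck from 26 to 44 mm below).
- opener_hook (a point): Middle of the underside of the hook's bridge, the face that bears on the saddle; 32 mm straight below opener_grip. The bridge is 10 mm wide (y). The mouth below it opens downwards and is 14 mm wide (x, 7 mm to each side of this point); the opener's body lies on its -x side and the 22 mm long rear leg on its +x side.
- rail_mid (a point): Middle of the rail at the height of the saddle's orange ridge tops, 173 mm above the sill. The rail runs along y, z up. The opener hangs with its x along this x, body on the -x side (towards the robot). Turner and strainer hang to either side; the gap between them is about 60 mm wide, centred here within 2 mm. The notch lies within 10 mm of here along y, either way, and is not tracked.
- turner: Black plastic slotted turner hanging on the bar, loose. Origin under the bridge of its hook, on the bar's top. 52 mm wide (y), 21 mm thick at the hook, reaches 6 mm above and 90 mm below the origin.
- strainer: Steel tea strainer with a round 52 mm bowl, hanging on the bar, loose. Origin under the bridge of its hook, on the bar's top. Reaches 6 mm above and 92 mm below the origin. Turner and strainer may be either way round.
- block: Wooden block 80 (x) x 90 (y) x 60 mm high, fixed to the sill; origin at the centre of its underside. The opener's body stands 50 mm deep in the slot at its centre (8 x 29 mm); lift it straight up.
- seed_tray: Black hard plastic seedling tray 160 x 200 x 45 mm, origin at the centre of its underside. Leave alone.
- spoon_rest: Blue glazed spoon rest, round, 100 mm, 18 mm high, origin at the centre of its underside. Leave alone.
- clothes_peg: Lime plastic clothes peg 72 x 14 x 13 mm lying down, origin at the centre of its underside. Leave alone.
- sink_basket: Steel sink strainer basket, 80 mm across, 47 mm high, origin at the centre of its underside. Leave alone.
- caddy: Green tea caddy with hinged lid 90 x 110 mm, about 125 mm high with its knob, fixed, origin at the centre of its underside. Leave alone.
- rail: Fixed stand, origin under its middle: bar 8 mm thick (x), 300 mm long, top 150 mm up. On its middle a saddle 8 mm thick, 73 mm long (y): two orange ridges 30 mm long, 7 mm high, between them a square notch 13 mm wide (y), 7 mm deep. The saddle is sprung: after 1 N it sinks about 1 mm per newton and is hard after 8 mm; it springs back. Light sideways pushes do not move it along the bar.
- caddy_lid (a joint): Angle of the caddy's hinged lid, 0 shut, grows as it opens. Leave shut.
Mind the look-alikes: they are no part of the job. What is shaped like the turner but blue or pink is not meant. What is shaped like the part that bears opener_grip but yellow is not meant.

How it is judged:
By the outcome, as a careful person would: the job done as asked, in the order asked, and still so for the second after the job is handed in, with the robot touching nothing.
It also fails if it takes over 64 s, if anything falls off the work surface, if the arm or the gripper's body presses on something with over 40 N, if the wrist force passes 120 N, or if a joint passes its speed limit or range.

## Working session

There is one attempt and no reset: what is moved stays moved. The work goes in short steps, Python scripts to look and compute and a shell command to move; the robot and the scene stay as the last step left them, time stands still between calls to the robot, and variables do not carry over. Pictures are saved under pics/ and viewed, and the job is handed in when it is done.

```bash
mkdir -p pics
cat > h.py <<'E'
import numpy as np, cv2
from scipy.spatial.transform import Rotation as R
from workcell import readout, eyes, ctrl
def q2R(q): return R.from_quat([q[1],q[2],q[3],q[0]]).as_matrix()
def cam(n,save=None):
    c=eyes.read_camera(n)
    if save: cv2.imwrite('pics/'+save,cv2.cvtColor(c['pixels'],cv2.COLOR_RGB2BGR))
    return c
def ray(c,u,v):
    K=np.array(c['mtx']);x=(u-K[0,2])/K[0,0];y=(v-K[1,2])/K[1,1]
    rd=np.hypot(x,y);r=rd
    for _ in range(20): r=rd/(1+c['k1']*r*r)
    s=r/rd if rd>0 else 1
    d=q2R(c['orientation'])@np.array([x*s,y*s,1.]);return np.array(c['eye'],float),d/np.linalg.norm(d)
def onz(c,u,v,z):
    e,d=ray(c,u,v);return e+d*(z-e[2])/d[2]
def two(c1,p1,c2,p2):
    e1,d1=ray(c1,*p1);e2,d2=ray(c2,*p2)
    t=np.linalg.lstsq(np.c_[d1,-d2],e2-e1,rcond=None)[0]
    a=e1+d1*t[0];b=e2+d2*t[1];return (a+b)/2,np.linalg.norm(a-b)
def proj(c,P):
    p=q2R(c['orientation']).T@(np.array(P,float)-np.array(c['eye']));x,y=p[:2]/p[2];f=1+c['k1']*(x*x+y*y)
    K=np.array(c['mtx']);return np.array([K[0,0]*x*f+K[0,2],K[1,1]*y*f+K[1,2]])
E
python3 - <<'E'
from h import *
for n in ['scene','top','wrist']:
    c=cam(n,n+'0.png');print(n,c['eye'],c['orientation'],c['mtx'],c['k1'])
o=readout.get_obs();print(o,ctrl.tcp_to_tips)
E
```

```text
scene [1080.97028244 -809.07071366  869.76616869] [-0.42332908  0.87095359  0.21900729 -0.11944934] [[466.94166818   0.         267.27947038]
 [  0.         466.94166818 208.34898585]
 [  0.           0.           1.        ]] 0.03111247915577649
top [ 358.37899609   58.83981618 1630.92231763] [-0.04533428  0.70774504 -0.70288766  0.05468732] [[543.59342469   0.         280.72155685]
 [  0.         543.59342469 207.11722561]
 [  0.           0.           1.        ]] -0.17651100832108316
wrist [209.8828019  592.46372356 384.01275925] [0.1015138  0.84032336 0.52864191 0.06394786] [[335.26351774   0.         275.57245186]
 [  0.         335.26351774 208.84865167]
 [  0.           0.           1.        ]] -0.07036143001450244
{'time': 0.15, 'joint_positions': array([ 1.01842479e+00,  4.91439652e-01,  1.55929619e+00, -1.52251742e-05,
        1.09172490e+00, -1.05586693e-01]), 'qd': array([-6.59958764e-04, -1.04211720e-03, -3.22203148e-03, -1.79983194e-03,
        6.21738227e-04,  1.49699130e-05]), 'effort': array([ 1.89392878e-03, -6.12892556e+01, -2.58284265e+01,  6.93061156e-02,
        4.72480303e-02, -4.50896459e-05]), 'tool_pos': array([269.93564922, 563.52948365, 239.18902437]), 'tcp_rot': array([ 1.97360364e-04,  8.46186033e-01,  5.32887426e-01, -3.86634158e-04]), 'force': array([-0.23187904, -0.44177656,  0.66792597]), 'wrist_torque': array([0.01870531, 0.01868611, 0.04956771]), 'opening': 1.0028870412030546} 25.0
```

View pics/scene0.png

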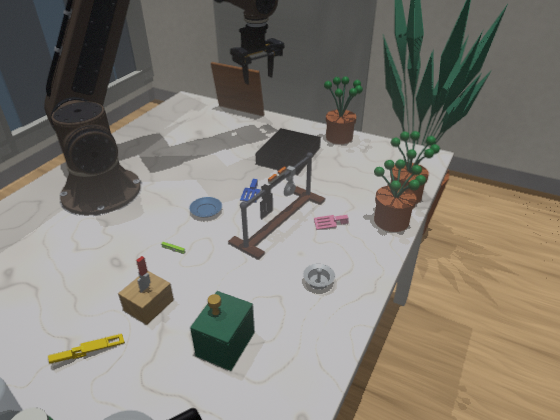

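View pics/top0.png

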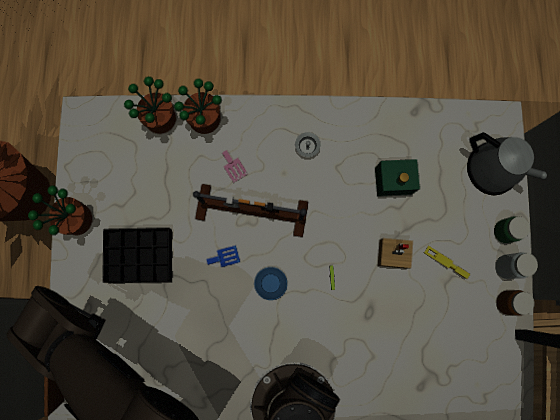

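View pics/wrist0.png

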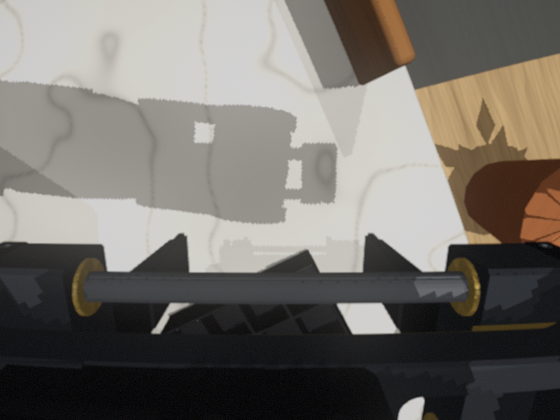

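The scene view shows the red grip in the block at about (142,264) and the rail with orange ridges near (278,174). The top view has the opener at (400,247) and the rail running from (203,195) to (303,213), slightly turned. Next I'll measure with masks.

```bash
cat > m.py <<'E'
from h import *
def blob(c,lo,hi,roi,name,minA=3):
    x0,y0,x1,y1=roi
    hsv=cv2.cvtColor(c['pixels'],cv2.COLOR_RGB2HSV)
    m=cv2.inRange(hsv,np.array(lo),np.array(hi)); 
    if lo[0]==0: m|=cv2.inRange(hsv,np.array([172,lo[1],lo[2]]),np.array([180,255,255])) if name=='red' else 0
    mm=np.zeros_like(m);mm[y0:y1,x0:x1]=m[y0:y1,x0:x1]
    n,l,s,ce=cv2.connectedComponentsWithStats(mm)
    for i in range(1,n):
        if s[i,4]>=minA: print(name,s[i],ce[i].round(1),cv2.minAreaRect(np.argwhere(l==i)[:,::-1].astype(np.float32)))
    return mm
if __name__=='__main__':
    s=cam('scene');t=cam('top')
    blob(s,[0,150,60],[6,255,255],(120,240,170,290),'red')
    blob(t,[0,150,60],[6,255,255],(375,230,420,270),'red')
    blob(s,[3,150,90],[18,255,255],(255,150,310,200),'orange')
    blob(t,[3,150,60],[18,255,255],(205,190,300,225),'orange')
    for c,n,r in((s,'s',(110,245,190,325)),(s,'sr',(220,140,340,260)),(t,'t',(370,225,430,275)),(t,'tr',(190,180,315,240))):
        x0,y0,x1,y1=r;im=cv2.resize(c['pixels'][y0:y1,x0:x1],None,fx=6,fy=6,interpolation=cv2.INTER_CUBIC)
        im=np.clip(im*(1.0 if n[0]=='s' else 1.8),0,255).astype(np.uint8)
        cv2.imwrite('pics/z_'+n+'.png',cv2.cvtColor(im,cv2.COLOR_RGB2BGR))
E
python3 m.py
```

```text
red [137 257   6   5  15] [139.7 258.9] ((139.75, 258.75), (2.1213202476501465, 5.656853675842285), 45.0)
red [403 244   6   4  18] [405.5 245.7] ((405.4411926269531, 245.73529052734375), (5.5783185958862305, 2.6678919792175293), 14.03624439239502)
orange [278 167   8   5  16] [281.5 169. ] ((281.5, 169.0), (1.6641007661819458, 8.043152809143066), 56.3099365234375)
orange [269 174   7   5  13] [272.2 176.2] ((272.1800231933594, 176.24000549316406), (1.399999976158142, 7.200000286102295), 53.13010025024414)
orange [238 199  12   5  33] [243.7 201. ] ((243.5, 201.0), (11.179131507873535, 2.7947826385498047), 9.462322235107422)
orange [254 202  11   4  31] [259.3 203.6] ((259.1486511230469, 203.60809326171875), (10.028338432312012, 2.7947826385498047), 9.462321281433105)
orange [297 216   2   3   4] [297.2 216.8] ((297.5, 217.0), (2.0, 1.0), 90.0)
```

View pics/z_s.png

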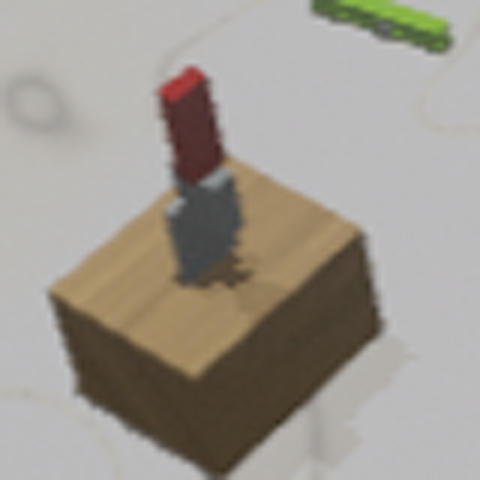

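View pics/z_t.png

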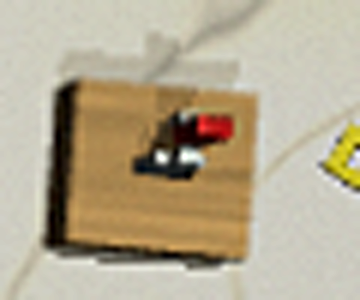

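View pics/z_sr.png

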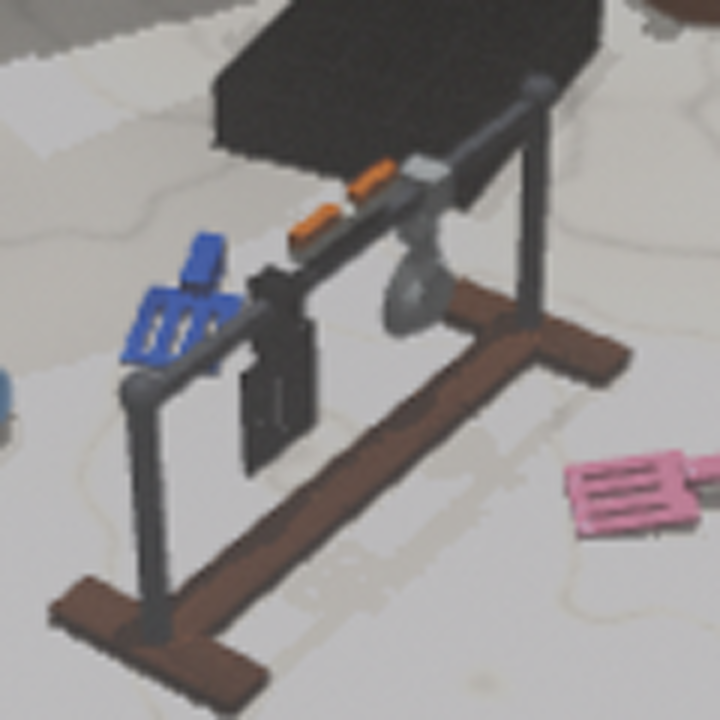

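View pics/z_tr.png

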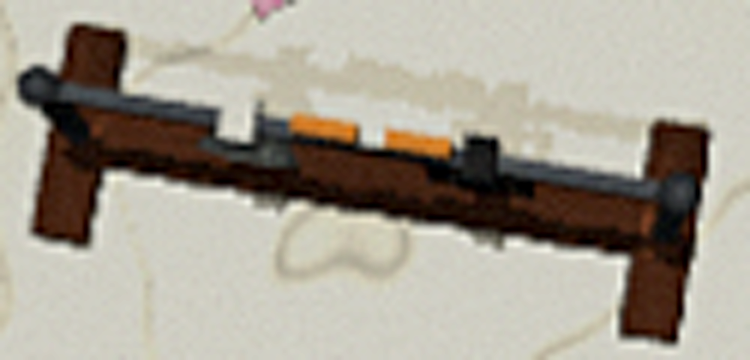

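```bash
cat > g.py <<'E'
from h import *
s=cam('scene');t=cam('top')
print('grip top',onz(s,139.7+.0,258.9,165),onz(t,405.5,245.7,165),two(s,(139.7,258.9),t,(405.5,245.7)))
a=two(s,(281.5,169.0),t,(243.6,201));b=two(s,(272.2,176.2),t,(259.2,203.6));print('ridges',a,b)
print(onz(s,281.5,169,173),onz(t,243.6,201,173),onz(s,272.2,176.2,173),onz(t,259.2,203.6,173))
# rail knobs
k=lambda p,o:(p[0]/6+o[0]-.4,p[1]/6+o[1]-.4)
A=two(s,k((538,90),(220,140)),t,k((38,85),(190,180)));B=two(s,k((140,392),(220,140)),t,k((677,192),(190,180)));print('knobs',A,B)
d=A[0]-B[0];print('yaw of rail y',np.degrees(np.arctan2(-d[0],d[1])),np.linalg.norm(d),(A[0]+B[0])/2)
d=a[0]-b[0];print('yaw ridges',np.degrees(np.arctan2(-d[0],d[1])),np.linalg.norm(d))
# block top corners at z=60 
for p in ((50,292),(195,378),(363,232)): print('s',onz(s,*k(p,(110,245)),60))
for p in ((77,80),(257,95),(246,262),(67,246)): print('t',onz(t,*k(p,(370,225)),60))
#turner strainer hooks top
print('turn',two(s,k((277,280),(220,140)),t,k((482,155),(190,180))),'str',two(s,k((425,168),(220,140)),t,k((240,125),(190,180))))
E
python3 g.py
```

```text
grip top [ 468.1939068  -305.39909181  165.        ] [ 463.53410251 -301.73645331  165.        ] (array([ 464.11149148, -302.52883596,  160.6601036 ]), np.float64(0.7596507007221172))
ridges (array([582.79804199, 141.29632031, 172.12316864]), np.float64(1.0461777527863965)) (array([576.34836364,  99.06687336, 171.77653535]), np.float64(1.7814653011625112))
[583.79549294 140.49900384 173.        ] [582.22037434 140.95664446 173.        ] [577.87221349  98.13049245 173.        ] [575.41951586  98.53251022 173.        ]
knobs (array([605.118269  , 274.77481897, 151.41826223]), np.float64(0.7961341958043244)) (array([557.23363467, -20.22683402, 149.86804233]), np.float64(0.7992750458846003))
yaw of rail y -9.219831615012554 298.8667205566552 [581.17595183 127.27399247 150.64315228]
yaw ridges -8.6836462762456 42.72054184069272
s [ 408.8265395  -341.34951939   60.        ]
s [ 486.93076518 -348.2647624    60.        ]
s [ 496.40351413 -260.81038168   60.        ]
t [ 493.70447541 -259.2171848    60.        ]
t [ 486.57648685 -348.72861317   60.        ]
t [ 405.0422918  -341.54030368   60.        ]
t [ 412.98731036 -253.08100364   60.        ]
turn (array([573.25125957,  69.66105474, 156.49585943]), np.float64(0.5354772847484943)) str (array([588.15788945, 181.72234593, 154.5292347 ]), np.float64(4.264395946542893))
```

```bash
cat > plan.py <<'E'
from h import *
import sys
# usage: plan.py nrows x y z yaw_deg : rows from current pose (measured) straight to target, tool down
def plan(n,x,y,z,yaw,pos=None,rot=None):
    o=readout.get_obs()
    p=np.array(o['tool_pos']) if pos is None else pos; M=q2R(o['tcp_rot']) if rot is None else rot
    c,s_=np.cos(np.radians(yaw)),np.sin(np.radians(yaw))
    T=np.array([[c,s_,0],[s_,-c,0],[0,0,-1]])
    w=R.from_matrix(M.T@T).as_rotvec();d=(np.array([x,y,z])-p)/n
    for i in range(n):
        sh=M.T@d/10;print(i,sh.round(2),(w/n).round(4), 'norm',round(np.linalg.norm(sh),2))
        M=M@R.from_rotvec(w/n).as_matrix()
if __name__=='__main__':
    a=[float(v) for v in sys.argv[1:]];plan(int(a[0]),*a[1:])
E
python3 plan.py 10 470 150 300 -4.8
```

```text
0 [-2.87  3.59 -0.6 ] [0.     0.     0.1208] norm 4.63
1 [-2.41  3.91 -0.6 ] [0.     0.     0.1208] norm 4.63
2 [-1.92  4.17 -0.6 ] [0.     0.     0.1208] norm 4.63
3 [-1.41  4.37 -0.6 ] [0.     0.     0.1208] norm 4.63
4 [-0.87  4.51 -0.6 ] [0.     0.     0.1208] norm 4.63
5 [-0.32  4.58 -0.6 ] [0.     0.     0.1208] norm 4.63
6 [ 0.23  4.59 -0.6 ] [0.     0.     0.1208] norm 4.63
7 [ 0.79  4.53 -0.6 ] [0.     0.     0.1208] norm 4.63
8 [ 1.32  4.4  -0.6 ] [0.     0.     0.1208] norm 4.63
9 [ 1.85  4.21 -0.6 ] [0.     0.     0.1208] norm 4.63
```

```bash
python3 -m crank '[-2.9,3.6,-0.6,0,0,0.12,0, -2.4,3.9,-0.6,0,0,0.12,0, -1.9,4.2,-0.6,0,0,0.12,0, -1.4,4.4,-0.6,0,0,0.12,0, -0.9,4.5,-0.6,0,0,0.12,0]'
python3 -m crank '[-0.3,4.6,-0.6,0,0,0.12,0, 0.2,4.6,-0.6,0,0,0.12,0, 0.8,4.5,-0.6,0,0,0.12,0, 1.3,4.4,-0.6,0,0,0.12,0, 1.9,4.2,-0.6,0,0,0.128,0]'
python3 plan.py 10 463 -302 280 -4.8
```

```text
time: 0.85
tool_pos: [371.0, 354.9, 270.0]
tcp_rot: [-0.0, 0.966, 0.257, 0.0]
force: [0.7, -0.3, 1.0]
opening: 1.003
time: 1.35
tool_pos: [472.5, 148.6, 300.1]
tcp_rot: [-0.0, 0.999, -0.044, 0.0]
force: [0.8, 1.0, 0.1]
opening: 1.0
0 [0.31 4.5  0.2 ] [-0.     -0.0001 -0.0005] norm 4.51
1 [0.3 4.5 0.2] [-0.     -0.0001 -0.0005] norm 4.51
2 [0.3 4.5 0.2] [-0.     -0.0001 -0.0005] norm 4.51
3 [0.3 4.5 0.2] [-0.     -0.0001 -0.0005] norm 4.51
4 [0.3 4.5 0.2] [-0.     -0.0001 -0.0005] norm 4.51
5 [0.29 4.5  0.2 ] [-0.     -0.0001 -0.0005] norm 4.51
6 [0.29 4.5  0.2 ] [-0.     -0.0001 -0.0005] norm 4.51
7 [0.29 4.5  0.2 ] [-0.     -0.0001 -0.0005] norm 4.51
8 [0.29 4.5  0.2 ] [-0.     -0.0001 -0.0005] norm 4.51
9 [0.29 4.5  0.2 ] [-0.     -0.0001 -0.0005] norm 4.51
```

```bash
python3 -m crank '[0.3,4.5,0.2,0,0,0,0, 0.3,4.5,0.2,0,0,0,0, 0.3,4.5,0.2,0,0,0,0, 0.3,4.5,0.2,0,0,0,0, 0.3,4.5,0.2,0,0,0,0]'
python3 -m crank '[0.3,4.5,0.2,0,0,0,0, 0.3,4.5,0.2,0,0,0,0, 0.3,4.5,0.2,0,0,0,0, 0.3,4.5,0.2,0,0,0,0, 0.3,4.5,0.2,0,0,0,0]'
python3 - <<'E'
from h import *
c=cam('wrist','w1.png');print(c['eye'],readout.get_obs()['tool_pos'])
print(proj(c,[463,-302,165]))
cam('top','t1.png');cam('scene','s1.png')
E
```

```text
time: 1.85
tool_pos: [467.7, -76.9, 289.8]
tcp_rot: [0.0, 0.999, -0.042, 0.0]
force: [0.6, 1.0, 0.1]
opening: 1.002
time: 2.35
tool_pos: [463.8, -302.5, 279.6]
tcp_rot: [0.0, 0.999, -0.042, 0.0]
force: [1.0, -0.5, -0.1]
opening: 1.0
[ 468.98820497 -236.18777547  424.51992348] [ 463.7319722  -307.90177809  278.96975783]
[274.6158337  212.29653739]
```

View pics/w1.png

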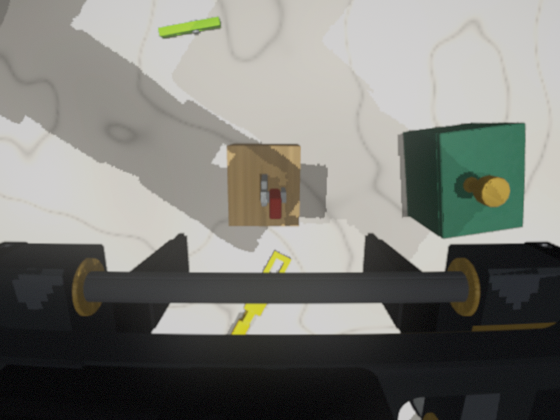

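The wrist view shows the block square to the image at about (264,185), so the yaw is right. The red grip is at about (275,205).

Run:
```python
from m import *
o=readout.get_obs();print(o['tool_pos'],o['force'])
c=cam('wrist','w2.png');print(c['eye'])
blob(c,[0,140,40],[8,255,255],(220,140,310,235),'red')
x0,y0,x1,y1=215,135,315,235;cv2.imwrite('pics/w2z.png',cv2.cvtColor(cv2.resize(c['pixels'][y0:y1,x0:x1],None,fx=6,fy=6,interpolation=cv2.INTER_CUBIC),cv2.COLOR_RGB2BGR))
import pickle;pickle.dump(c,open('c2.pkl','wb'))
```

```text
[ 463.67918089 -302.61219765  278.92742057] [-0.50386778  0.80685368 -1.54453622]
[ 469.21732475 -236.42691424  423.85428456]
red [270 196  11  22 199] [275.2 207.3] ((275.0, 206.5), (21.0, 10.0), 90.0)
```

View pics/w2z.png

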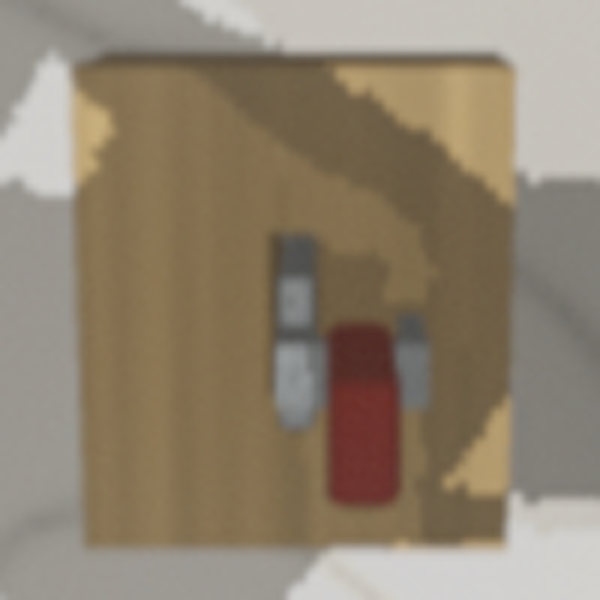

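Run:
```python
from h import *
import pickle;c=pickle.load(open('c2.pkl','rb'))
print(onz(c,275.5,208.2,165))
k=lambda p:(p[0]/6+215-.4,p[1]/6+135-.4)
P=[onz(c,*k(p),60) for p in((75,65),(515,65),(505,545),(85,545))];print(np.array(P).round(1),np.mean(P,0))
d=P[1]-P[0];e=P[2]-P[3];print(np.degrees(np.arctan2(d[1],d[0])),np.degrees(np.arctan2(e[1],e[0])))
t=cam('top');print(two(c,(275.5,208.2),t,(405.5,245.7)))
# body edges
for p in ((275,300),(318,300),(330,440),(400,440)): print(onz(c,*k(p),98 if p[1]==300 else 165))
```

```text
[ 463.81676577 -298.60976927  165.        ]
[[ 416.  -250.3   60. ]
 [ 494.3 -257.3   60. ]
 [ 486.1 -346.1   60. ]
 [ 407.2 -339.2   60. ]] [ 450.89730396 -298.23098065   60.        ]
-5.1067447631475416 -5.046594885326138
(array([ 463.69104009, -300.47941973,  163.73575199]), np.float64(3.05080537223706))
[ 449.76277268 -289.61620758   98.        ]
[ 456.78379887 -290.24001659   98.        ]
[ 459.16916516 -297.97961275  165.        ]
[ 468.39736864 -298.79661918  165.        ]
```

```bash
python3 -m crank '[0,-0.2,2.6,0,0,0,0, 0,0,2.6,0,0,0,0, 0,0,2.6,0,0,0,0, 0,0,2.6,0,0,0.003,0, 0,0,2.5,0,0,0,0]'
python3 -m crank '[0,0,0,0,0,0,0, 0,0,0,0,0,0,0.4, 0,0,0,0,0,0,0.7, 0,0,0,0,0,0,0.85, 0,0,0,0,0,0,0.85]'
```

```text
time: 3.1
tool_pos: [464.6, -297.0, 150.1]
tcp_rot: [0.0, 0.999, -0.043, 0.0]
force: [0.7, 0.3, -0.9]
opening: 1.005
time: 3.6
tool_pos: [464.6, -298.6, 151.5]
tcp_rot: [0.0, 0.999, -0.043, 0.001]
force: [0.2, -0.1, -0.6]
opening: 0.72
```

Run:
```python
from m import *
o=readout.get_obs();print(o['tool_pos'],o['force'],o['opening'])
c=cam('wrist','w3.png');s=cam('scene')
x0,y0,x1,y1=90,180,230,320;cv2.imwrite('pics/s3z.png',cv2.cvtColor(cv2.resize(s['pixels'][y0:y1,x0:x1],None,fx=4,fy=4,interpolation=cv2.INTER_CUBIC),cv2.COLOR_RGB2BGR))
```

```text
[ 464.59424041 -298.58272808  151.54147078] [ 0.1974444  -0.13792722 -0.60135892] 0.7198923504895639
```

View pics/w3.png

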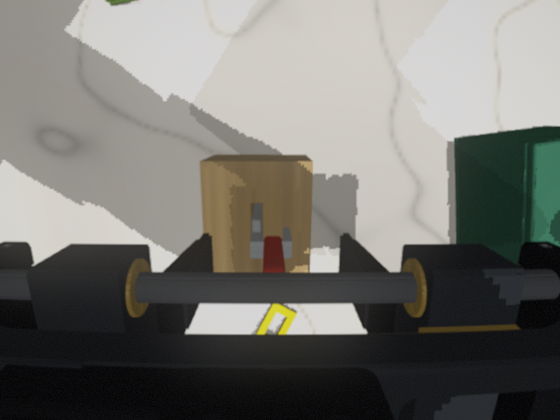

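View pics/s3z.png

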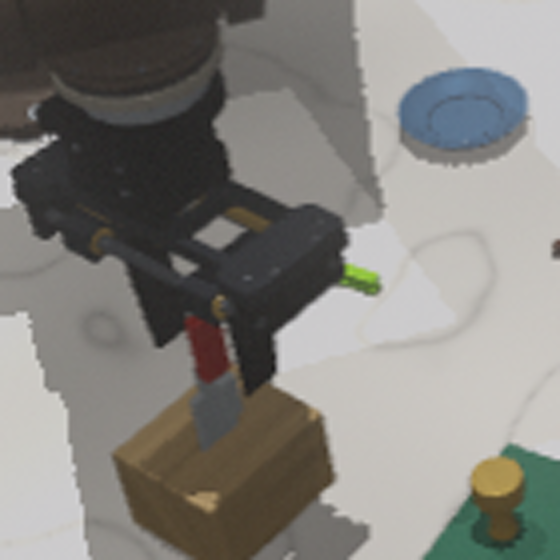

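The grip (274,252) is midway between the fingers, which are still closing. I'll close fully.

```bash
python3 -m crank '[0,0,0,0,0,0,0.85, 0,0,0,0,0,0,0.85, 0,0,0,0,0,0,0.85, 0,0,0,0,0,0,0.85, 0,0,0,0,0,0,0.85]'
python3 -m crank '[0,0,0,0,0,0,0.9, 0,0,0,0,0,0,1, 0,0,0,0,0,0,1, 0,0,0,0,0,0,1, 0,0,0,0,0,0,1]'
python3 -m crank '[0,0,0,0,0,0,1, 0,0,0,0,0,0,1, 0,0,0,0,0,0,1, 0,0,0,0,0,0,1, 0,0,0,0,0,0,1]'
```

```text
time: 4.2
tool_pos: [464.3, -298.5, 150.6]
tcp_rot: [-0.0, 0.999, -0.043, -0.0]
force: [-0.2, -0.5, 0.1]
opening: 0.211
time: 4.7
tool_pos: [463.4, -298.3, 150.6]
tcp_rot: [-0.0, 0.999, -0.043, -0.001]
force: [-5.5, 0.0, 4.8]
opening: 0.106
time: 5.2
tool_pos: [463.4, -298.3, 150.6]
tcp_rot: [-0.0, 0.999, -0.043, -0.001]
force: [-5.3, -0.8, 4.4]
opening: 0.11
```

```bash
python3 -m crank '[-0.1,0,0,0,0,0,1, 0,0,-0.5,0,0,0,1, 0,0,-1,0,0,0,1, 0,0,-1.5,0,0,0,1, 0,0,-1.5,0,0,0,1]'
python3 -m crank '[0,0,-2,0,0,0,1, 0,0,-3,0,0,0,1, 0,0,-4,0,0,0,1, 0,0,-4,0,0,0,1, 0,0,-2,0,0,0,1]'
python3 - <<'E'
from m import *
o=readout.get_obs();print(o['tool_pos'],o['force'],o['opening'])
c=cam('wrist','w4.png');s=cam('scene','s4.png');t=cam('top')
print(readout.get_obs()['tool_pos'])
x0,y0,x1,y1=90,150,230,290;cv2.imwrite('pics/s4z.png',cv2.cvtColor(cv2.resize(s['pixels'][y0:y1,x0:x1],None,fx=4,fy=4,interpolation=cv2.INTER_CUBIC),cv2.COLOR_RGB2BGR))
E
```

```text
time: 5.7
tool_pos: [462.7, -298.1, 196.1]
tcp_rot: [-0.001, 0.999, -0.043, -0.001]
force: [-3.5, 1.1, -3.0]
opening: 0.102
time: 6.2
tool_pos: [464.1, -298.7, 350.2]
tcp_rot: [0.002, 0.999, -0.043, 0.003]
force: [-0.9, -1.5, -1.6]
opening: 0.1
[ 464.13800401 -298.72219008  350.15629031] [-0.88643854 -1.51342075 -1.63017471] 0.1003806426221839
[ 463.74769195 -298.4995438   347.02404204]
```

View pics/w4.png

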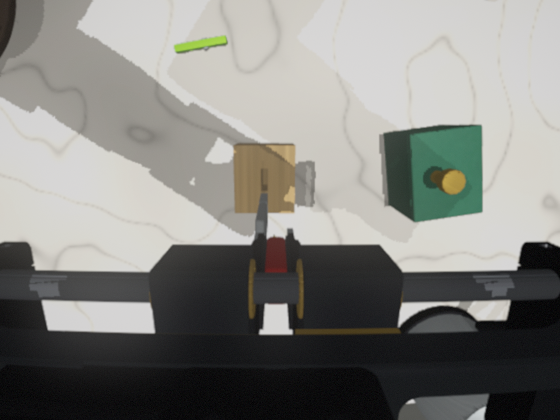

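View pics/s4.png

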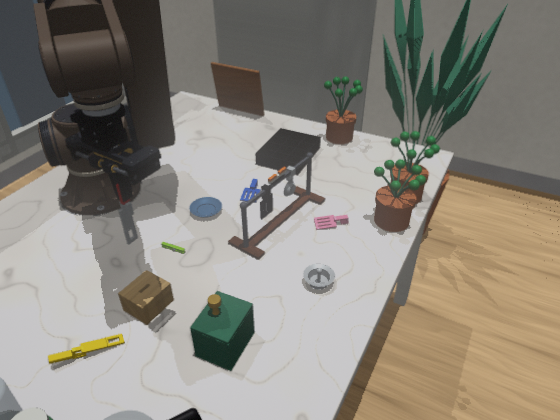

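The opener is held clear of the block at about (122,205) in the scene view. Everything else is undisturbed.

```bash
python3 plan.py 10 565 20 350 -9.1
```

```text
0 [ 0.73 -3.26 -0.03] [ 0.0002 -0.0003  0.0072] norm 3.34
1 [ 0.71 -3.27 -0.03] [ 0.0002 -0.0003  0.0072] norm 3.34
2 [ 0.69 -3.27 -0.03] [ 0.0002 -0.0003  0.0072] norm 3.34
3 [ 0.66 -3.28 -0.03] [ 0.0002 -0.0003  0.0072] norm 3.34
4 [ 0.64 -3.28 -0.03] [ 0.0002 -0.0003  0.0072] norm 3.34
5 [ 0.61 -3.29 -0.03] [ 0.0002 -0.0003  0.0072] norm 3.34
6 [ 0.59 -3.29 -0.03] [ 0.0002 -0.0003  0.0072] norm 3.34
7 [ 0.57 -3.29 -0.03] [ 0.0002 -0.0003  0.0072] norm 3.34
8 [ 0.54 -3.3  -0.03] [ 0.0002 -0.0003  0.0072] norm 3.34
9 [ 0.52 -3.3  -0.03] [ 0.0002 -0.0003  0.0072] norm 3.34
```

```bash
python3 -m crank '[0.7,-2,0,0,0,0.007,1, 0.7,-3.3,0,0,0,0.007,1, 0.7,-3.3,0,0,0,0.007,1, 0.7,-3.3,0,0,0,0.007,1, 0.6,-3.3,0,0,0,0.007,1]'
python3 -m crank '[0.6,-3.3,0,0,0,0.007,1, 0.6,-3.3,0,0,0,0.007,1, 0.6,-3.3,0,0,0,0.007,1, 0.5,-3.3,0,0,0,0.008,1, 0.5,-2.7,0,0,0,0.008,1]'
python3 -m crank '[0,-1.0,0,0,0,0,1, 0,-0.5,0,0,0,0,1, 0,0,0,0,0,0,1, 0,0,0,0,0,0,1, 0,0,0,0,0,0,1]'
python3 - <<'E'
from m import *
import pickle
o=readout.get_obs();print(o['tool_pos'],o['tcp_rot'],o['force'],o['opening'])
c=cam('wrist','w5.png');pickle.dump(c,open('c5.pkl','wb'))
blob(c,[3,150,60],[18,255,255],(100,0,500,280),'orange')
E
```

```text
time: 6.85
tool_pos: [512.8, -149.2, 344.1]
tcp_rot: [-0.0, 0.998, -0.061, -0.001]
force: [0.2, -0.4, -0.5]
opening: 0.106
time: 7.35
tool_pos: [562.0, 4.9, 344.1]
tcp_rot: [-0.0, 0.997, -0.079, -0.001]
force: [0.0, -0.0, -0.6]
opening: 0.1
time: 7.85
tool_pos: [564.1, 17.0, 345.6]
tcp_rot: [0.0, 0.997, -0.08, 0.0]
force: [1.0, 0.1, 0.1]
opening: 0.099
[564.14770931  16.97202863 345.62713829] [ 3.49025343e-06  9.96797800e-01 -7.99633895e-02  4.46757502e-05] [1.01677719 0.0913223  0.06870015] 0.09936649300909348
orange [271  42   7   6  27] [274.6  44.1] ((274.0, 44.5), (5.0, 6.0), 90.0)
orange [272  48   2   2   3] [272.3  48.7] ((272.2500305175781, 48.75001525878906), (1.4142134189605713, 0.7071067094802856), 45.0)
orange [271  54   3   1   3] [272.  54.] ((272.0, 54.0), (2.0, 0.0), 180.0)
```

View pics/w5.png

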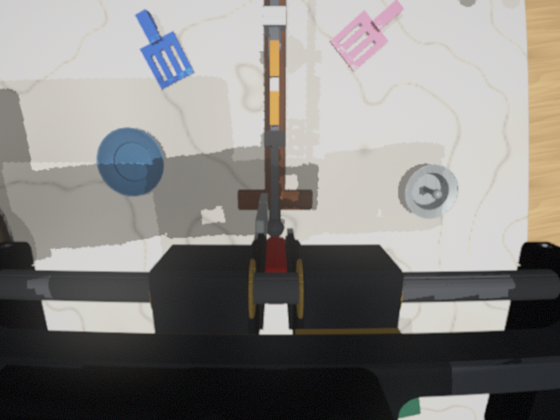

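The bar runs straight up the wrist image at column 274, with the orange ridges at rows 40–75 and 97–125 and the strainer hook at (275,15). I'll zoom in to measure.

Run:
```python
from m import *
import pickle
c=pickle.load(open('c5.pkl','rb'))
hsv=cv2.cvtColor(c['pixels'],cv2.COLOR_RGB2HSV);print(hsv[40:130:4,275])
x0,y0,x1,y1=230,0,320,150;cv2.imwrite('pics/w5z.png',cv2.cvtColor(cv2.resize(c['pixels'][y0:y1,x0:x1],None,fx=4,fy=4,interpolation=cv2.INTER_CUBIC),cv2.COLOR_RGB2BGR))
blob(c,[8,150,60],[25,255,255],(262,0,290,140),'orange')
```

```text
[[ 13  93 187]
 [ 18 149 216]
 [ 18 149 216]
 [ 18 151 215]
 [ 18 148 215]
 [ 19 148 216]
 [ 19 146 216]
 [ 19 148 216]
 [ 19 146 216]
 [ 14  91 152]
 [ 15   2 216]
 [  0   2 216]
 [  0   1 216]
 [ 19 136 217]
 [ 19 145 216]
 [ 19 146 217]
 [ 19 146 217]
 [ 19 143 217]
 [ 19 145 217]
 [ 19 143 217]
 [ 19 147 217]
 [ 18 139 198]
 [110  16 140]]
orange [271  42   7   6  27] [274.6  44.1] ((274.0, 44.5), (5.0, 6.0), 90.0)
orange [272  48   2   2   3] [272.3  48.7] ((272.2500305175781, 48.75001525878906), (1.4142134189605713, 0.7071067094802856), 45.0)
orange [271  54   3   1   3] [272.  54.] ((272.0, 54.0), (2.0, 0.0), 180.0)
```

View pics/w5z.png

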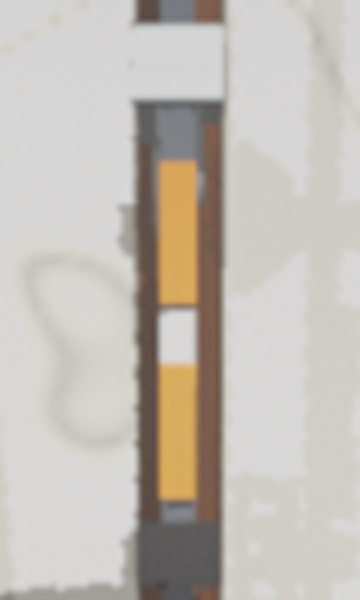

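Run:
```python
from m import *
import pickle
c=pickle.load(open('c5.pkl','rb'))
k=lambda x,y:(x/4+230-.4,y/4-.4)
for y in (161,303,365,500): print(y,onz(c,*k(178,y),173).round(1))
a=onz(c,*k(178,161),173);b=onz(c,*k(178,500),173);d=a-b;print('len',np.linalg.norm(d),np.degrees(np.arctan2(-d[0],d[1])),(a+b)/2)
a=onz(c,*k(178,303),173);b=onz(c,*k(178,365),173);print('notch',(a+b)/2,np.linalg.norm(a-b))
u=np.array([np.sin(np.radians(9.1)),np.cos(np.radians(9.1)),0])
for n,x,y,z in(('st0',180,25,156),('st1',180,100,156),('tu0',178,522,156),('tuL',138,540,156),('tuR',222,540,156)):print(n,onz(c,*k(x,y),z).round(1))
n,l,s,ce=0,0,0,0
for x in(158,198):print(onz(c,*k(x,240),173).round(1))
```

```text
161 [585.7 158.  173. ]
303 [580.8 128.2 173. ]
365 [578.7 115.  173. ]
500 [573.9  85.4 173. ]
len 73.55480612574772 -9.26951196318886 [579.77717997 121.69641942 173.        ]
notch [579.76086086 121.58636849 173.        ] 13.440694924293053
st0 [591.6 191.3 156. ]
st1 [588.9 175.2 156. ]
tu0 [573.   80.4 156. ]
tuL [562.6  77.7 156. ]
tuR [582.9  74.4 156. ]
[578.6 142.2 173. ]
[587.4 140.8 173. ]
```

```bash
python3 plan.py 5 581.3 131 345 -9.2
```

```text
0 [-0.02 -2.3   0.01] [-0.     -0.      0.0001] norm 2.3
1 [-0.02 -2.3   0.01] [-0.     -0.      0.0001] norm 2.3
2 [-0.03 -2.3   0.01] [-0.     -0.      0.0001] norm 2.3
3 [-0.03 -2.3   0.01] [-0.     -0.      0.0001] norm 2.3
4 [-0.03 -2.3   0.01] [-0.     -0.      0.0001] norm 2.3
```

```bash
python3 -m crank '[0,-2,0,0,0,0,1, 0,-3,0,0,0,0,1, -0.1,-3,0,0,0,0,1, 0,-2.2,0,0,0,0,1, 0,-1.3,0,0,0,0,1]'
python3 -m crank '[0,0,0,0,0,0,1, 0,0,0,0,0,0,1, 0,0,0,0,0,0,1, 0,0,0,0,0,0,1, 0,0,0,0,0,0,1]'
python3 - <<'E'
from m import *
import pickle
o=readout.get_obs();print(o['tool_pos'],o['tcp_rot'],o['force'],o['wrist_torque'],o['opening'])
c=cam('wrist','w6.png');s=cam('scene','s6.png');t=cam('top')
for c,n,r in((s,'s6z',(220,60,340,260)),(t,'t6z',(190,160,315,240))):
        x0,y0,x1,y1=r;im=cv2.resize(c['pixels'][y0:y1,x0:x1],None,fx=4,fy=4,interpolation=cv2.INTER_CUBIC)
        im=np.clip(im*(1.3 if n[0]=='s' else 1.8),0,255).astype(np.uint8)
        cv2.imwrite('pics/'+n+'.png',cv2.cvtColor(im,cv2.COLOR_RGB2BGR))
E
```

```text
time: 8.4
tool_pos: [581.6, 132.5, 345.6]
tcp_rot: [-0.0, 0.997, -0.079, 0.0]
force: [0.0, -0.2, -1.4]
opening: 0.102
time: 8.9
tool_pos: [581.5, 130.9, 345.8]
tcp_rot: [-0.0, 0.997, -0.08, 0.0]
force: [0.2, -0.0, -1.2]
opening: 0.1
[581.5340024  130.94866756 345.765263  ] [-1.51669074e-05  9.96808912e-01 -7.98246735e-02  1.20179687e-04] [ 0.16330702 -0.01151321 -1.2254368 ] [-0.10445078  0.01802071  0.0004545 ] 0.10046204532522694
```

View pics/w6.png

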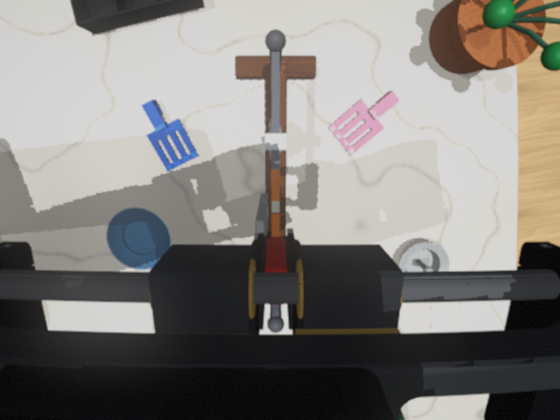

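View pics/s6z.png

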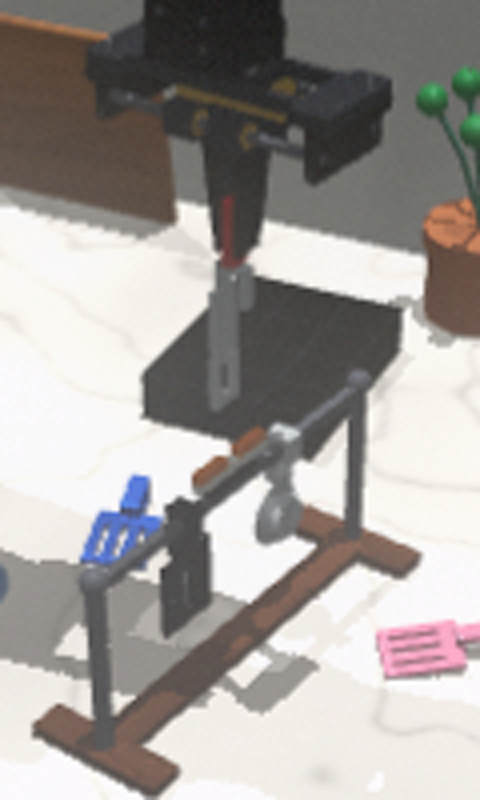

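Run:
```python
from m import *
s=cam('scene')
th=np.radians(-9.2);ux=np.array([np.cos(th),np.sin(th),0]);uy=np.array([-np.sin(th),np.cos(th),0])
o=readout.get_obs();g=np.array(o['tool_pos'])-[0,0,8.6];print(o['tool_pos'],o['force'])
f=lambda P:((proj(s,P)-[220,60]+.4)*4).round(0)
for n,dx,dy,dz in(('bot+y',-10,13,-132),('bot-y',-10,-13,-132),('bot c',-10,0,-132),('redtop',0,0,23),('redbot',0,0,-23),('legbot',10,0,-54),('hook',0,0,-32)): print(n,f(g+ux*dx+uy*dy+np.array([0,0,dz])))
```

```text
[581.50876848 131.42037198 345.65953246] [ 0.5590031   0.8546248  -0.39398758]
bot+y [238. 390.]
bot-y [214. 407.]
bot c [226. 398.]
redtop [236. 188.]
redbot [237. 256.]
legbot [250. 304.]
hook [237. 269.]
```

Run:
```python
import cv2
im=cv2.imread('pics/s6.png');cv2.imwrite('pics/s6y.png',cv2.resize(im[95:170,255:300],None,fx=8,fy=8,interpolation=cv2.INTER_CUBIC))
```

```text
(no output)
```

View pics/s6y.png

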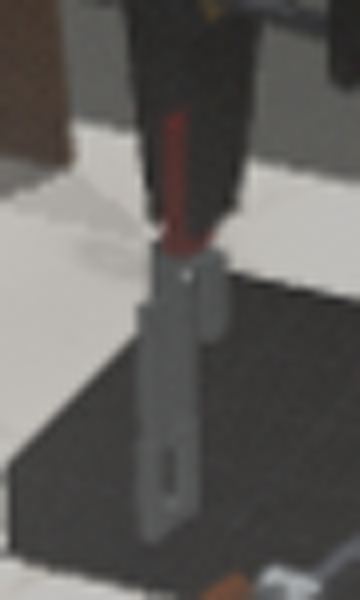

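```bash
python3 -m crank '[0,0,1.5,0,0,0,1, 0,0,1.5,0,0,0,1, 0,0,1.5,0,0,0,1, 0,0,1.0,0,0,0,1, 0,0,0.5,0,0,0,1]'
python3 -m crank '[0,0,1.0,0,0,0,1, 0,0,1.5,0,0,0,1, 0,0,1.5,0,0,0,1, 0,0,1.2,0,0,0,1, 0,0,0.5,0,0,0,1]'
python3 - <<'E'
from m import *
o=readout.get_obs();print(o['tool_pos'],o['force'],o['opening'])
s=cam('scene')
for c,n,r in((s,'s7z',(220,80,340,230)),):
        x0,y0,x1,y1=r;im=cv2.resize(c['pixels'][y0:y1,x0:x1],None,fx=5,fy=4,interpolation=cv2.INTER_CUBIC)
        cv2.imwrite('pics/'+n+'.png',cv2.cvtColor(im,cv2.COLOR_RGB2BGR))
o=readout.get_obs();print(o['tool_pos'],o['force'],o['opening'])
E
```

```text
time: 9.6
tool_pos: [581.4, 131.6, 284.8]
tcp_rot: [0.0, 0.997, -0.079, -0.001]
force: [0.7, 0.4, -0.9]
opening: 0.104
time: 10.1
tool_pos: [581.3, 131.6, 227.5]
tcp_rot: [0.0, 0.997, -0.079, -0.001]
force: [0.1, 0.6, -1.3]
opening: 0.104
[581.31679569 131.56782837 227.53840404] [ 0.14070922  0.63456675 -1.26998151] 0.10409255231625925
[581.27203482 131.56171186 227.35155973] [-0.63393518  0.71295421 -1.38977513] 0.10795712833384645
```

View pics/s7z.png

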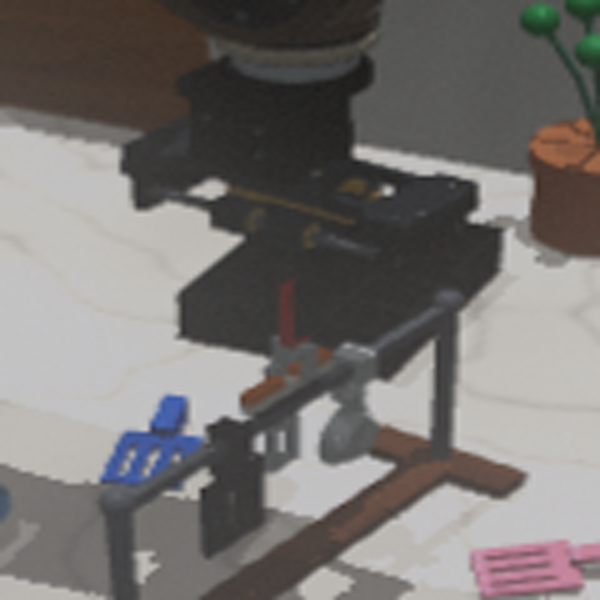

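The opener's body is behind the bar (about (275,445) in this crop) and the hook straddles it, with the turner and strainer untouched. Next I'll feel down slowly.

```bash
python3 -m crank '[0,0,0.4,0,0,0,1, 0,0,0.3,0,0,0,1, 0,0,0.2,0,0,0,1, 0,0,0,0,0,0,1, 0,0,0,0,0,0,1]'
python3 -m crank '[0,0,0.1,0,0,0,1, 0,0,0,0,0,0,1, 0,0,0.1,0,0,0,1, 0,0,0,0,0,0,1, 0,0,0,0,0,0,1]'
python3 -m crank '[0,0,0.1,0,0,0,1, 0,0,0,0,0,0,1, 0,0,0,0,0,0,1, 0,0,0,0,0,0,1, 0,0,0,0,0,0,1]'
```

```text
time: 10.65
tool_pos: [581.6, 131.6, 219.8]
tcp_rot: [-0.0, 0.997, -0.079, 0.0]
force: [-0.2, -0.1, -1.1]
opening: 0.101
time: 11.15
tool_pos: [581.5, 131.6, 217.6]
tcp_rot: [-0.0, 0.997, -0.079, -0.0]
force: [-0.6, 0.4, -0.8]
opening: 0.105
time: 11.65
tool_pos: [581.5, 131.6, 216.7]
tcp_rot: [-0.0, 0.997, -0.079, 0.0]
force: [0.2, 0.1, -0.0]
opening: 0.105
```

```bash
python3 -m crank '[0,0,0.05,0,0,0,1, 0,0,0.05,0,0,0,1, 0,0,0,0,0,0,1, 0,0,0,0,0,0,1, 0,0,0,0,0,0,1]'
python3 -m crank '[0,0,0.05,0,0,0,1, 0,0,0.05,0,0,0,1, 0,0,0,0,0,0,1, 0,0,0,0,0,0,1, 0,0,0,0,0,0,1]'
```

```text
time: 12.15
tool_pos: [581.5, 131.6, 215.6]
tcp_rot: [-0.0, 0.997, -0.079, -0.0]
force: [0.1, -0.3, -1.7]
opening: 0.104
time: 12.65
tool_pos: [581.5, 131.6, 214.7]
tcp_rot: [-0.0, 0.997, -0.079, 0.0]
force: [0.0, 0.4, -0.6]
opening: 0.108
```

```bash
python3 -m crank '[0,0,0.05,0,0,0,1, 0,0,0.05,0,0,0,1, 0,0,0,0,0,0,1, 0,0,0,0,0,0,1, 0,0,0,0,0,0,1]'
python3 -m crank '[0,0,0.05,0,0,0,1, 0,0,0.05,0,0,0,1, 0,0,0,0,0,0,1, 0,0,0,0,0,0,1, 0,0,0,0,0,0,1]'
```

```text
time: 13.15
tool_pos: [581.5, 131.6, 213.7]
tcp_rot: [-0.0, 0.997, -0.079, 0.0]
force: [0.9, 0.1, -0.9]
opening: 0.101
time: 13.65
tool_pos: [581.5, 131.6, 212.7]
tcp_rot: [-0.0, 0.997, -0.079, 0.0]
force: [0.8, -0.2, 0.7]
opening: 0.101
```

```bash
python3 -m crank '[0,0,0.05,0,0,0,1, 0,0,0,0,0,0,1, 0,0,0,0,0,0,1, 0,0,0,0,0,0,1, 0,0,0,0,0,0,1]'
python3 -m crank '[0,0,0.05,0,0,0,1, 0,0,0,0,0,0,1, 0,0,0,0,0,0,1, 0,0,0,0,0,0,1, 0,0,0,0,0,0,1]'
```

```text
time: 14.15
tool_pos: [581.5, 131.6, 212.2]
tcp_rot: [-0.0, 0.997, -0.079, 0.0]
force: [0.2, -0.2, 1.5]
opening: 0.102
time: 14.65
tool_pos: [581.5, 131.6, 211.7]
tcp_rot: [-0.0, 0.997, -0.079, 0.0]
force: [-0.7, 0.5, 1.1]
opening: 0.106
```

Contact: the force rose from −1.1 to about +1.2 N with the TCP near 212 mm, matching the ridge top. I'll slide gently towards −y.

```bash
python3 -m crank '[0,0.05,0,0,0,0,1, 0,0.05,0,0,0,0,1, 0,0.05,0,0,0,0,1, 0,0.05,0,0,0,0,1, 0,0.05,0,0,0,0,1]'
python3 -m crank '[0,0.05,0,0,0,0,1, 0,0.05,0,0,0,0,1, 0,0.05,0,0,0,0,1, 0,0.05,0,0,0,0,1, 0,0.05,0,0,0,0,1]'
python3 -m crank '[0,0.05,0,0,0,0,1, 0,0.05,0,0,0,0,1, 0,0.05,0,0,0,0,1, 0,0.0,0,0,0,0,1, 0,0.0,0,0,0,0,1]'
```

```text
time: 15.15
tool_pos: [581.1, 129.1, 211.7]
tcp_rot: [-0.0, 0.997, -0.079, 0.0]
force: [-0.2, 1.1, 1.1]
opening: 0.104
time: 15.65
tool_pos: [580.7, 126.6, 211.7]
tcp_rot: [-0.0, 0.997, -0.079, 0.0]
force: [0.2, 1.7, 2.0]
opening: 0.104
time: 16.15
tool_pos: [580.3, 124.9, 211.4]
tcp_rot: [0.0, 0.997, -0.079, -0.0]
force: [-0.1, -1.4, -0.6]
opening: 0.104
```

```bash
python3 -m crank '[0,0,0,0,0,0,1, 0,0,0,0,0,0,1, 0,0,0,0,0,0,1, 0,0,0,0,0,0,1, 0,0,0,0,0,0,1]'
python3 -m crank '[0,0.05,0,0,0,0,1, 0,0,0,0,0,0,1, 0,0,0,0,0,0,1, 0,0,0,0,0,0,1, 0,0,0,0,0,0,1]'
```

```text
time: 16.65
tool_pos: [580.4, 125.0, 211.5]
tcp_rot: [0.0, 0.997, -0.079, -0.0]
force: [-1.3, -2.7, -1.2]
opening: 0.103
time: 17.15
tool_pos: [580.5, 124.8, 211.7]
tcp_rot: [-0.0, 0.997, -0.079, 0.0]
force: [0.3, -0.3, -1.5]
opening: 0.107
```

The vertical force vanished at y ≈ 125, so the hook dropped in. I'll centre it slightly and check by lowering with no resistance.

```bash
python3 -m crank '[0,0.05,0,0,0,0,1, 0,0,0,0,0,0,1, 0,0,0.1,0,0,0,1, 0,0,0,0,0,0,1, 0,0,0,0,0,0,1]'
python3 -m crank '[0,0,0.1,0,0,0,1, 0,0,0,0,0,0,1, 0,0,0,0,0,0,1, 0,0,0,0,0,0,1, 0,0,0,0,0,0,1]'
```

```text
time: 17.65
tool_pos: [580.3, 124.2, 210.6]
tcp_rot: [-0.0, 0.997, -0.079, -0.0]
force: [0.3, -1.1, -0.3]
opening: 0.104
time: 18.15
tool_pos: [580.3, 124.2, 209.6]
tcp_rot: [-0.0, 0.997, -0.079, 0.0]
force: [0.1, -0.0, -1.0]
opening: 0.102
```

```bash
python3 -m crank '[0,0.05,0,0,0,0,1, 0,0,0.1,0,0,0,1, 0,0,0,0,0,0,1, 0,0,0.05,0,0,0,1, 0,0,0,0,0,0,1]'
python3 -m crank '[0,0,0.05,0,0,0,1, 0,0,0.0,0,0,0,1, 0,0,0.05,0,0,0,1, 0,0,0,0,0,0,1, 0,0,0,0,0,0,1]'
python3 -m crank '[0,0,0.05,0,0,0,1, 0,0,0.0,0,0,0,1, 0,0,0,0,0,0,1, 0,0,0,0,0,0,1, 0,0,0,0,0,0,1]'
```

```text
time: 18.65
tool_pos: [580.2, 123.7, 208.0]
tcp_rot: [-0.0, 0.997, -0.079, -0.0]
force: [0.3, 0.5, -1.3]
opening: 0.102
time: 19.15
tool_pos: [580.3, 123.7, 207.2]
tcp_rot: [-0.0, 0.997, -0.079, 0.0]
force: [0.1, 0.3, -0.9]
opening: 0.105
time: 19.65
tool_pos: [580.3, 123.7, 206.7]
tcp_rot: [-0.0, 0.997, -0.079, 0.0]
force: [-0.1, 0.4, 0.8]
opening: 0.099
```

```bash
python3 -m crank '[0,0,-0.03,0,0,0,1, 0,0,0.0,0,0,0,1, 0,0,0,0,0,0,1, 0,0,0,0,0,0,1, 0,0,0,0,0,0,1]'
python3 - <<'E'
from m import *
s=cam('scene');w=cam('wrist','w8.png')
for c,n,r in((s,'s8z',(220,80,340,230)),):
        x0,y0,x1,y1=r;im=cv2.resize(c['pixels'][y0:y1,x0:x1],None,fx=5,fy=4,interpolation=cv2.INTER_CUBIC)
        cv2.imwrite('pics/'+n+'.png',cv2.cvtColor(im,cv2.COLOR_RGB2BGR))
E
```

```text
time: 20.15
tool_pos: [580.3, 123.7, 206.9]
tcp_rot: [-0.0, 0.997, -0.079, 0.0]
force: [0.4, -0.3, 0.5]
opening: 0.102
```

View pics/s8z.png

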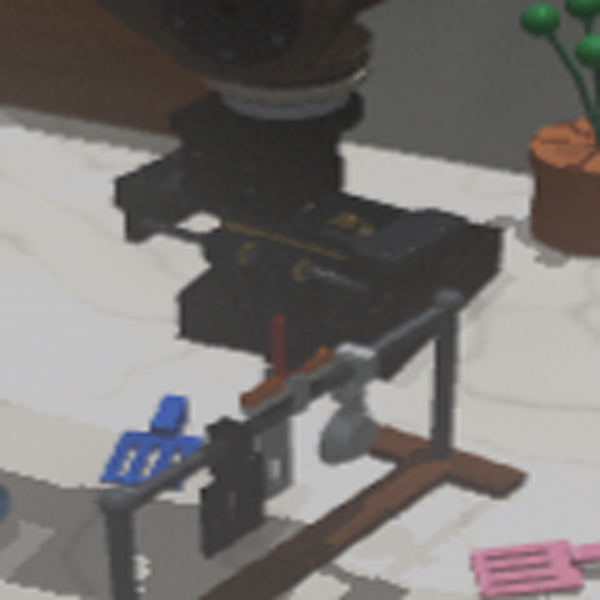

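View pics/w8.png

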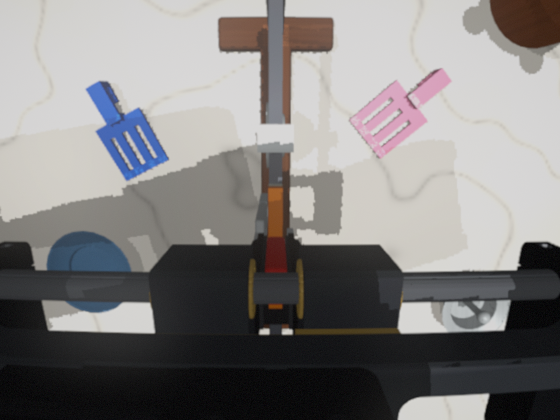

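The hook sits between the orange ridges at about (300,385) in the crop, and the neighbours haven't moved. I'll release slowly.

```bash
python3 -m crank '[0,0,0,0,0,0,0.88, 0,0,0,0,0,0,0.87, 0,0,0,0,0,0,0.86, 0,0,0,0,0,0,0.84, 0,0,0,0,0,0,0.8]'
python3 -m crank '[0,0,0,0,0,0,0.75, 0,0,0,0,0,0,0.7, 0,0,0,0,0,0,0.6, 0,0,0,0,0,0,0.6, 0,0,0,0,0,0,0.6]'
python3 - <<'E'
from m import *
print(readout.get_obs()['opening'],readout.get_obs()['force'])
s=cam('scene');w=cam('wrist','w9.png')
for c,n,r in((s,'s9z',(220,80,340,230)),):
        x0,y0,x1,y1=r;im=cv2.resize(c['pixels'][y0:y1,x0:x1],None,fx=5,fy=4,interpolation=cv2.INTER_CUBIC)
        cv2.imwrite('pics/'+n+'.png',cv2.cvtColor(im,cv2.COLOR_RGB2BGR))
E
```

```text
time: 20.75
tool_pos: [580.3, 123.7, 206.9]
tcp_rot: [-0.0, 0.997, -0.079, -0.0]
force: [-0.8, 0.5, -0.3]
opening: 0.185
time: 21.25
tool_pos: [580.3, 123.7, 206.9]
tcp_rot: [-0.0, 0.997, -0.079, 0.0]
force: [-0.3, -0.7, 0.2]
opening: 0.399
0.3987851314819969 [-0.33523888 -0.67925838  0.24628031]
```

View pics/s9z.png

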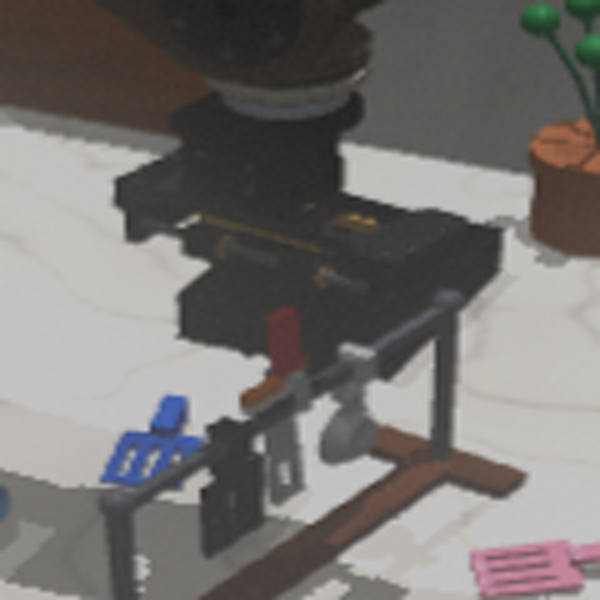

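View pics/w9.png

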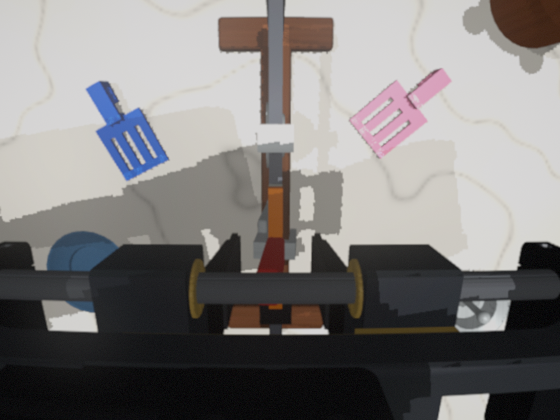

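The opener hangs with a slight natural lean (grip at column 271 of the wrist image) and the fingers are clear on both sides. I'll withdraw straight up.

```bash
python3 -m crank '[0,0,-0.5,0,0,0,0.6, 0,0,-1,0,0,0,0.6, 0,0,-1.5,0,0,0,0.6, 0,0,-2,0,0,0,0.6, 0,0,-2,0,0,0,0.6]'
python3 -m crank '[0,0,-3,0,0,0,0.6, 0,0,-3,0,0,0,0.6, 0,0,-2,0,0,0,0.6, -3,0,-1,0,0,0,0.6, -4,0,0,0,0,0,0.6]'
python3 -m crank '[-4,0,0,0,0,0,0.6, -4,0,0,0,0,0,0.6, -2,0,0,0,0,0,0.6, 0,0,0,0,0,0,0.6, 0,0,0,0,0,0,0.6]'
python3 -m crank '[0,0,0,0,0,0,0.6, 0,0,0,0,0,0,0.6, 0,0,0,0,0,0,0.6, 0,0,0,0,0,0,0.6, 0,0,0,0,0,0,0.6]'
python3 - <<'E'
from m import *
import time
def crop(c,n,r,g=1,f=5):
        x0,y0,x1,y1=r;im=cv2.resize(c['pixels'][y0:y1,x0:x1],None,fx=f,fy=f,interpolation=cv2.INTER_CUBIC)
        im=np.clip(im*float(g),0,255).astype(np.uint8);cv2.imwrite('pics/'+n+'.png',cv2.cvtColor(im,cv2.COLOR_RGB2BGR))
s=cam('scene','s10.png');t=cam('top','t10.png');w=cam('wrist','w10.png')
crop(s,'s10z',(235,130,335,230),1.2);crop(t,'t10z',(190,170,315,240),1.8,6)
E
```

```text
time: 21.85
tool_pos: [580.2, 123.7, 278.5]
tcp_rot: [-0.0, 0.997, -0.079, 0.0]
force: [0.6, 0.1, -0.7]
opening: 0.4
time: 22.35
tool_pos: [511.3, 134.6, 368.7]
tcp_rot: [-0.0, 0.997, -0.08, 0.001]
force: [-0.3, 0.4, 0.0]
opening: 0.395
time: 22.85
tool_pos: [412.8, 150.7, 367.9]
tcp_rot: [-0.0, 0.997, -0.079, 0.001]
force: [-0.5, 0.1, -0.5]
opening: 0.402
time: 23.35
tool_pos: [412.6, 150.5, 366.8]
tcp_rot: [-0.0, 0.997, -0.08, -0.0]
force: [0.3, -1.5, -0.6]
opening: 0.399
```

View pics/s10z.png

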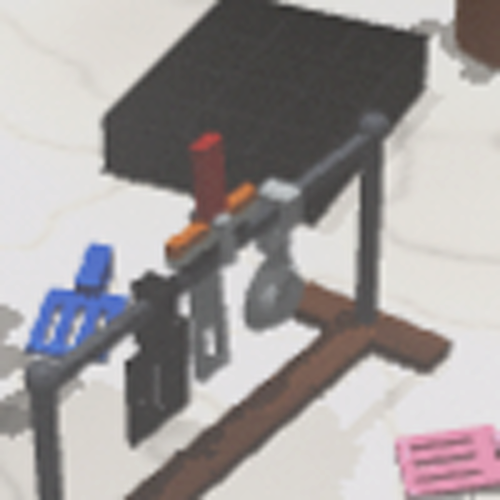

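View pics/t10z.png

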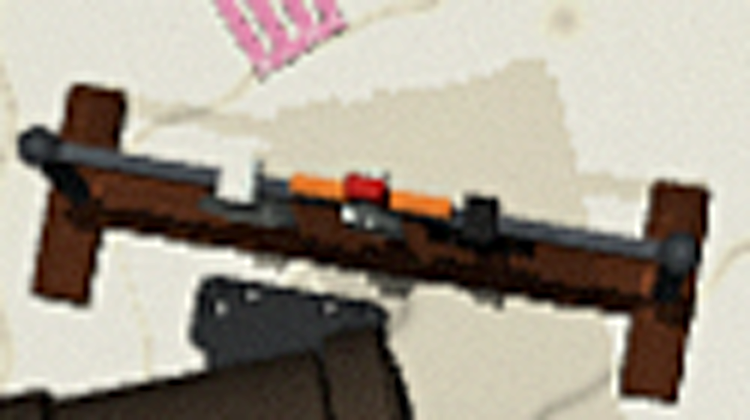

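View pics/w10.png

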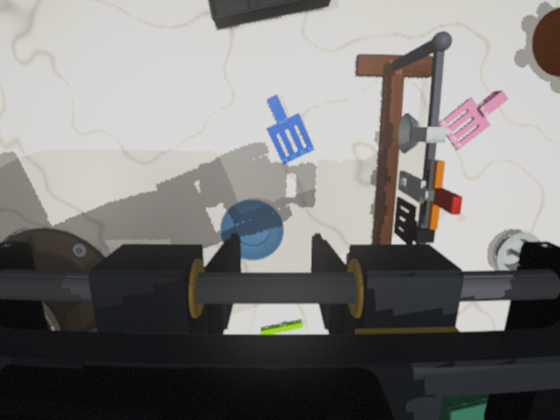

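The opener hangs in the notch with an orange ridge on each side, and the turner and strainer are where they were in the first top view. One last check that it is still and fully seated.

```bash
chk(){ python3 - <<'E'
from m import *
s=cam('scene');t=cam('top')
blob(s,[0,150,60],[8,255,255],(265,140,290,180),'red')
blob(t,[0,150,60],[5,255,255],(240,190,262,212),'red')
E
}; chk
python3 -m crank '[0,0,0,0,0,0,0.6, 0,0,0,0,0,0,0.6, 0,0,0,0,0,0,0.6, 0,0,0,0,0,0,0.6, 0,0,0,0,0,0,0.6]' >/dev/null
python3 -m crank '[0,0,0,0,0,0,0.6, 0,0,0,0,0,0,0.6, 0,0,0,0,0,0,0.6, 0,0,0,0,0,0,0.6, 0,0,0,0,0,0,0.6]'
chk
python3 - <<'E'
from h import *
s=cam('scene')
th=np.radians(-9.2)
# red top-face seen at scene (205,140)/5+(235,130)
print(proj(s,[580,122,221]),(205/5+235,140/5+130))
a,b=cv2.imread('pics/s10.png').astype(int),cv2.imread('pics/scene0.png').astype(int)
E
```

```text
red [248 199   6   4  19] [250.2 200.7] ((250.5, 200.5), (3.0, 5.0), 90.0)
time: 24.6
tool_pos: [412.4, 150.6, 366.9]
tcp_rot: [-0.0, 0.997, -0.079, 0.0]
force: [0.8, 0.3, 0.6]
opening: 0.402
red [248 199   6   4  19] [250.2 200.7] ((250.5, 200.5), (3.0, 5.0), 90.0)
[276.91617345 156.75548675] (276.0, 158.0)
```

```bash
python3 -c "
from workcell import ctrl;print(ctrl.sign_off())"
```

```text
the job is handed in; nothing more can be done
None
```

The opener now hangs by its hook in the notch between the two orange ridges, and I handed the job in at about 25 s of the 64 s allowed.

- **Finding the notch:** I lifted the opener straight out of the block and lowered it through the gap. It touched the ridge about 10 mm short of where the images put the notch. I then slid it towards -y, pressing with about 2–3 N, until the vertical force vanished at y ≈ 125 mm. It then went down freely to the notch floor, about 6.5 mm below the ridge contact, and I let go and withdrew upwards.
- **Last checks:** In the top view the red grip was at the same pixel before and after 1 s of waiting, so the opener is still. The ridges flank it on both sides, and its top is within about one pixel of the expected seated height. The turner and strainer look unmoved, and I saw nothing else disturbed.
- **Disagreements:** Vision put the notch at y ≈ 121.6 mm, about 2 mm from where the hook was let go (123.7 mm). That is about what the 2 mm calibration and a small offset in the grip would explain. The final red check in the scene view found nothing with its colour mask, so I relied on the top view and on looking at the scene crop. The opener leans slightly towards the robot at its top, as it should when hanging with its weight to one side of the hook.

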